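# Park the index plunger and turn the cheese table

### The arm

A 6-joint arm with a two-finger parallel gripper is mounted at the origin on the work surface. World frame = base frame: x ahead of the robot, y to its left, z up, the work surface at z = 0. Lengths are in m, angles in rad, forces in N, time in s.
With the tool pointing down it reaches from about 0.35 to 0.975 m from the base axis. Payload 4.9 kg.
Tool frame: the origin (TCP) lies on the mounting face of the last link; the fingertips stand 173 mm ahead of it and the grasp point (between the pads) lies 155 mm ahead of it; z points along the fingers, y is the line along which they close (so a half turn about z gives the same grasp; the last joint's range is limited). The gripper opens to 85 mm and grips with 20 to 120 N. Pads are 22 mm wide; open, the fingers measure 114 mm over their backs; the gripper's body (76 mm by 85 mm) begins 54 mm behind the grasp point. The pads swing forward as they close: fully open they stand 13 mm farther back than shut.
Start: joints at [-1.266, 0.053, 1.613, -0, 1.476, -0.119], TCP at [0.257, -0.57, 0.405] pointing down, gripper open.
Joint ranges: [-3.01, 3.01], [-1.01, 2.22], [0.06, 2.58], [-1.02, 4.17], [0.09, 2.62], [-3.14, 3.14]. Speed limits (rad/s): [2.57, 2.57, 3.14, 3.14, 3.14, 3.14].

### API

Orientations are given as a rotation vector (axis times angle).
In Python, from station import monitor, eyes, finish_job gives the robot as it stands. The module is installed in compiled form; this text tells all that it offers.
- The arm moves only by the tool step_arm, never from a script. Its argument "commands" is a list of rows, each a list of 3 entries, a list of its own where there are three numbers: the opening in per cent of the stroke, from 0 (shut) to 100 (fully open), then the shift along the tool's x, y, z in mm, then the turn about the tool's z in degrees. In form: [[hand, [x, y, z], yaw], ...]. A call has 1 to 12 rows; each row is the pose to reach, as a shift and turn from the pose commanded when the call began, along the tool's axes at that moment; what a row does not reach only later rows make up. A row lasts 1/8 s, in which the tool goes at most 62.5 mm and 10.7 degrees, less where a joint would pass 70% of its speed; a pose out of reach is approached as far as the arm can. A call with a gripper value outside its range is refused whole. The fingers move at their own pace and stop on an object; "squeeze" is the grip in N (left out, the last holds). Time passes only in rows, so rows that repeat a pose let the fingers close. It gives the time, the measured TCP pose, the force, the opening and the grip force at its end, in the units of the state.
- monitor.get_obs(): the state, without advancing time (a new reading comes with each control period).
- eyes.get_image(name): name is "side" or "top"; returns the picture (480x640x3 uint8, red, green, blue); there is no depth.
- eyes.camera_info(name): a dict with "camera_matrix" (3x3 intrinsics, pixels), "k1" (the pictures are not rectified: a ray, as slopes to the right and down, at radius r is drawn at 1 + k1 r^2 times it, then the intrinsics apply), "extrinsics" (4x4, takes a point from camera to world coordinates). Camera axes: x right, y down, z forward; pixel columns grow to the right and rows downward; lengths in m; the calibration is good to about 2 mm. A picture is of the moment at which its call begins. camera_info takes no time and is no camera call.
- finish_job(): hands the job in; it is judged then, once.
The state is a dict: "t": time; "q": joint angles; "dq": joint speeds; "effort": joint torques, N m; "tool_pos": TCP position; "tool_rot": TCP orientation; "contact_force": force on the tool from outside, world axes, zero at the start; "wrist_torque": the same for the moment, N m; "opening": finger opening in m; "grip_force": force on a finger pad.
Only numpy, scipy, OpenCV 4.12 (cv2) and the standard library are available. Lean on these libraries where they do the work, as an engineer would, in place of code of your own. Each camera call takes 0.05 s, during which the arm holds its last target. There are 200 camera calls.

### The job

Unlock the cheese turntable: pull up its sprung red wing-knob plunger and twist it into its rest notch so that it stays up when you let go of it, without straining it against its stops. Then turn the table counter-clockwise by its black peg all the way to its rubber end stop, with the cheese still in the middle, and let go; leave the other things on the bench where they are.

Things in the scene. Friction and masses are not known exactly. Their poses are not given: they have to be found in the camera images.
- stand: Turntable stand, fixed to the bench: dark steel base 240 mm across, origin on the turning axis at bench level. A steel disc, 250 mm across, top at 45 mm, turns on it. At the rim, in the direction 250 deg counter-clockwise from the stand's x axis, a blue post (55 mm tall, 44 mm wide, 171 mm out) and arm carry the upright plunger, 108 mm from the axis.
- wing (a point): Middle of the plunger's red wing knob, on the vertical plunger axis, 134 mm above the bench when down. The wing is an upright paddle 36 mm long (along this frame's x), 12 mm thick (along y: grip it across this), 24 mm tall (12 mm above and below this point), its +x end white. Below it come a 10 mm stem and a brass collar, 37 mm across, its top at most 105 mm above the bench. z is up.
- plunger (a joint): Lift of the plunger (m), 0 when down, its pin locking the disc. Spring and weight pull it down with 9.5 N at 0 and 0.25 N more per mm. It can be twisted only once lifted by 6.5 to 19 mm: set differently on every stand, so feel for it. 3 mm above that lift is a hard upper stop. The rest notch lies 2.5 mm below that lift, so the parked plunger reads 4 to 16.5 mm and the disc is free.
- knob (a joint): Twist of the wing knob (rad), 0 at the start, locked (0.06 to 0.46 of play either way), growing counter-clockwise seen from above. The rest notch, marked by a red line on top of the collar, is at 0.9 to 1.3 (differs on every stand) with 0.07 of play, and ends at a hard wall 0.07 past its middle: feel for it. Let down there the plunger stays up; elsewhere it springs back or slips.
- index (a point): Point on the plunger axis at the top of the blue arm, 62 mm above the bench. Between here and the wing is the collar, in which a small cross pin of the plunger, reaching 14 mm from the axis, runs in a deep slot, over a crest and into the rest notch. Be gentle: over 15 N of pin against the upper stop (on top of the spring) or 20 N against the walls (0.28 N m of twist) strains it.
- turntable (a joint): Turn of the disc in rad, 0 where the plunger locks it, growing counter-clockwise seen from above, 1.31 at its rubber end stop. It moves with a drag of about 0.12 N m (1 to 2 N at the peg).
- peg (a point): Point on the axis of the upright black peg of the disc, 110 mm above the bench and 15 mm below the peg's top. The peg is 14 mm thick, stands 108 mm from the turning axis, and goes round with the disc; at 0 it lies in the direction 115 deg counter-clockwise from the stand's x axis.
- cheese_mid (a point): Centre (22 mm above its underside) of a loose yellow cheese wheel, 136 mm across, 45 mm tall, 0.95 kg, in the middle of the disc; its top is 90 mm above the bench.
- darkwheel_mid (a point): Centre of a loose dark brown ribbed cheese wheel, 153 mm across, 60 mm tall, on the bench.
- carton_mid (a point): Centre of a loose white carton, 150 x 150 x 85 mm.
- stamp_mid (a point): Centre of a small upright marking stamp, steel foot 40 mm across, wooden handle, 50 mm tall, beside the stand.
- trier_mid (a point): Middle of a cheese trier, a T-handled steel rod 125 mm long lying beside the stand.
- jar_mid (a point): Centre of an amber jar with a brass lid, 64 mm across, 80 mm tall.
- brush_grip (a point): Handle of a brush lying on the bench.
There are look-alikes about, which are no part of the job. Leave any green look-alike of the part that bears cheese_mid alone.

How it is judged:
By the outcome, as a careful person would: the job done as asked, in the order asked, and still so for the second after the job is handed in, with the robot touching nothing.
It also fails if it takes over 67 s, if anything falls off the work surface, if the arm or the gripper's body presses on something with over 40 N, if the wrist force passes 120 N, or if a joint passes its speed limit or range.

## Working session

There is one attempt and no reset: what is moved stays moved. The work goes in short steps, Python scripts to look and compute and a tool call to move; the robot and the scene stay as the last step left them, time stands still between calls to the robot, and variables do not carry over. Pictures are saved under pics/ and viewed, at most 10 in all, crops included, and the job is handed in when it is done.

Besides the shell and the picture viewer there is one more tool, called after "Request:" as name([rows], argument=value, ...), one row to a line, values as JSON. step_arm: Moves the arm, as the interface text tells. Its arguments: {"type":"object","properties":{"commands":{"type":"array"},"squeeze":{"type":"number"}},"required":["commands"]}

```bash
mkdir -p pics; cat > h.py <<'E'
import numpy as np,cv2
from scipy.spatial.transform import Rotation as R
from station import monitor,eyes,finish_job
def pix2w(name,u,v,z):
    c=eyes.camera_info(name);K=np.array(c["camera_matrix"]);T=np.array(c["extrinsics"])
    d=np.array([(u-K[0,2])/K[0,0],(v-K[1,2])/K[1,1]]);p=d.copy()
    for _ in range(30): p=d/(1+c["k1"]*(p@p))
    r=T[:3,:3]@np.array([*p,1]);o=T[:3,3]
    return o+r*(z-o[2])/r[2]
def w2pix(name,P):
    c=eyes.camera_info(name);K=np.array(c["camera_matrix"]);T=np.array(c["extrinsics"])
    q=T[:3,:3].T@(np.array(P)-T[:3,3]);s=q[:2]/q[2];s=s*(1+c["k1"]*(s@s))
    return K[0,0]*s[0]+K[0,2],K[1,1]*s[1]+K[1,2]
def snap(name,f):
    im=eyes.get_image(name);cv2.imwrite(f,im[:,:,::-1]);return im
E
python3 - <<'E'
from h import *
for n in("top","side"):
    snap(n,f"pics/{n}0.png");c=eyes.camera_info(n);print(n,np.round(c["extrinsics"],3).tolist(),c["k1"])
o=monitor.get_obs();print(o["tool_pos"],o["tool_rot"],o["t"]);print(R.from_rotvec(o["tool_rot"]).as_matrix().round(3))
E
```

```text
top [[0.012, -0.986, 0.167, 0.251], [-1.0, -0.011, 0.007, -0.043], [-0.005, -0.167, -0.986, 1.729], [0.0, 0.0, 0.0, 1.0]] 0.04784826223685159
side [[-0.944, -0.209, 0.253, 0.226], [-0.328, 0.549, -0.769, 0.929], [0.022, -0.809, -0.587, 0.846], [0.0, 0.0, 0.0, 1.0]] -0.036211659085083336
[ 0.25694585 -0.56949158  0.40358858] [-3.06955187e+00 -6.60325464e-01  2.49269230e-04] 0.1
[[ 0.912  0.411 -0.001]
 [ 0.411 -0.912  0.002]
 [ 0.    -0.002 -1.   ]]
```

View pics/top0.png

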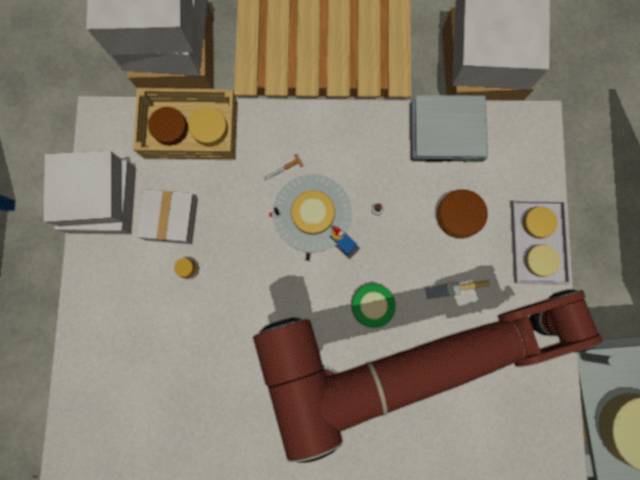

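View pics/side0.png

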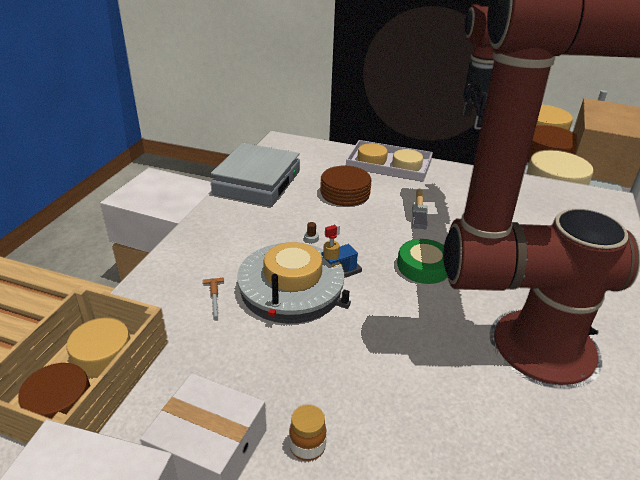

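The top view shows the stand disc at about (313,213), with the yellow cheese in the middle. The red wing is at about (337,231), the blue post at (346,243) and the black peg at about (277,211). The green-rimmed wheel at (373,305) is the look-alike, and other yellow wheels sit in the crate and tray. I'll enlarge both views to confirm.

```bash
python3 - <<'E'
from h import *
a=cv2.imread("pics/top0.png")[165:275,260:400];b=cv2.imread("pics/side0.png")[205:325,230:370]
a=cv2.resize(a,None,fx=5.6,fy=5.6,interpolation=cv2.INTER_CUBIC)[:,:784];cv2.imwrite("pics/topc.png",a[:600])
b=cv2.resize(b,None,fx=5,fy=5,interpolation=cv2.INTER_CUBIC);cv2.imwrite("pics/sidec.png",b)
E
```

```text
(no output)
```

View pics/topc.png

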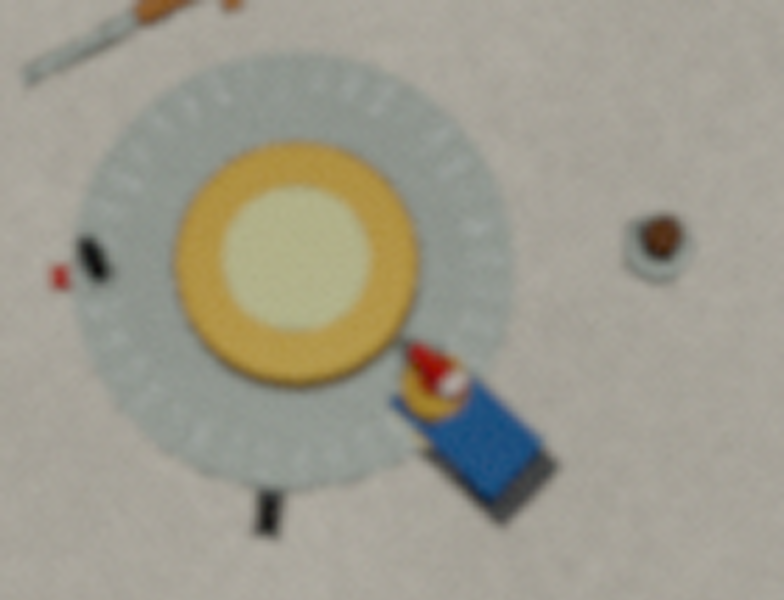

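View pics/sidec.png

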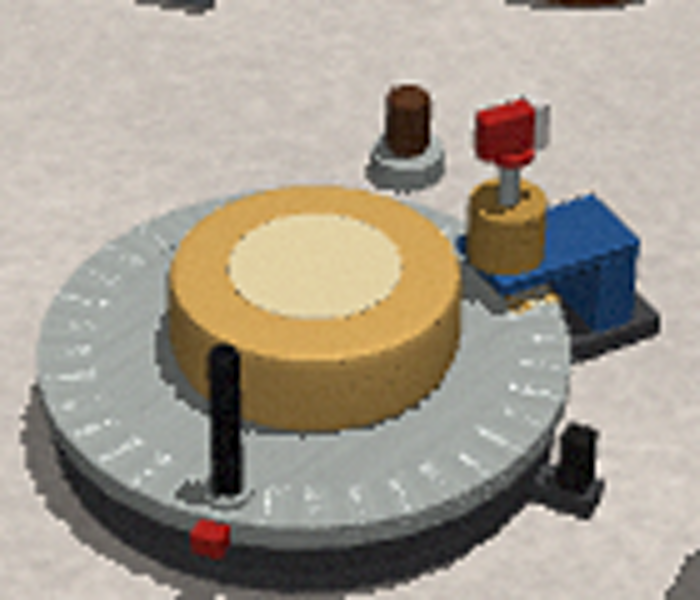

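Both crops agree. The disc centre is at top crop (294,271). The wing is red with its white end toward the lower right, at (438,368). The peg top is at about (85,240) in the top crop and (224,350) in the side crop. The yellow cheese sits on this disc, beside the blue post, so this is the right stand. The green one is left alone.

```bash
cat >> h.py <<'E'
T=lambda x,y:(260+x/5.6-.4,165+y/5.6-.4)
S=lambda x,y:(230+x/5-.4,205+y/5-.4)
E
python3 - <<'E'
from h import *
from scipy.optimize import least_squares
pol=lambda p,r,a,z:[p[0]+r*np.cos(p[2]+np.radians(a)),p[1]+r*np.sin(p[2]+np.radians(a)),z]
obs=[("top",T(294,271),lambda p:[p[0],p[1],.045],"disc"),("top",T(297,257),lambda p:[p[0],p[1],.09],"cheese"),
("top",T(438,367),lambda p:pol(p,.108,250,.146),"wingT"),("side",S(512,132),lambda p:pol(p,.108,250,.134),"wingS"),
("top",T(87,243),lambda p:pol(p,.108,115,.125),"pegT"),("side",S(224,350),lambda p:pol(p,.108,115,.124),"pegS"),("side",S(229,490),lambda p:pol(p,.108,115,.047),"pegbaseS")]
f=lambda p:np.concatenate([np.subtract(w2pix(n,g(p)),o) for n,o,g,_ in obs])
c=pix2w("top",*T(294,271),.045)
best=min((least_squares(f,[c[0],c[1],t],loss="soft_l1") for t in np.arange(-3,3,.5)),key=lambda s:s.cost)
p=best.x;print(p,np.degrees(p[2]),best.cost);print(f(p).reshape(-1,2).round(1).tolist())
print("wing",pol(p,.108,250,.134),"peg0",pol(p,.108,115,.11),"pegEnd",pol(p,.108,115+75.06,.11))
print("wingT",pix2w("top",*T(438,367),.146),"cheese",pix2w("top",*T(297,257),.09))
a=pix2w("top",*T(413,347),.146);b=pix2w("top",*T(458,383),.146);print("wing ends",a,b,np.degrees(np.arctan2(*(b-a)[[1,0]])),np.linalg.norm(a-b))
for n,pt in dict(darkwheel=(462,214,.06),stamp=(377,208,.05)).items(): print(n,pix2w("top",*pt))
E
```

```text
Traceback (most recent call last):
  File "h.py", line 11, in w2pix
    c=eyes.camera_info(name);K=np.array(c["camera_matrix"]);T=np.array(c["extrinsics"])
ValueError: time passes only in moves, steps and waits
```

```bash
sed -i 's/eyes.camera_info(name)/CI[name]/; s/^def pix2w/CI={n:eyes.camera_info(n) for n in ("top","side")}\ndef pix2w/' h.py
cat > fit.py <<'E'
from h import *
from scipy.optimize import least_squares
pol=lambda p,r,a,z:[p[0]+r*np.cos(p[2]+np.radians(a)),p[1]+r*np.sin(p[2]+np.radians(a)),z]
obs=[("top",T(294,271),lambda p:[p[0],p[1],.045],"disc"),("top",T(297,257),lambda p:[p[0],p[1],.09],"cheese"),
("top",T(438,367),lambda p:pol(p,.108,250,.146),"wingT"),("side",S(512,132),lambda p:pol(p,.108,250,.134),"wingS"),
("top",T(87,243),lambda p:pol(p,.108,115,.125),"pegT"),("side",S(224,350),lambda p:pol(p,.108,115,.124),"pegS"),("side",S(229,490),lambda p:pol(p,.108,115,.047),"pegbaseS")]
f=lambda p:np.concatenate([np.subtract(w2pix(n,g(p)),o) for n,o,g,_ in obs])
c=pix2w("top",*T(294,271),.045)
best=min((least_squares(f,[c[0],c[1],t],loss="soft_l1") for t in np.arange(-3,3,.5)),key=lambda s:s.cost)
p=best.x;print(p,np.degrees(p[2]),best.cost);print(f(p).reshape(-1,2).round(1).tolist())
print("wing",pol(p,.108,250,.134),"peg0",pol(p,.108,115,.11),"pegEnd",pol(p,.108,115+75.06,.11))
print("wingT",pix2w("top",*T(438,367),.146),"cheese",pix2w("top",*T(297,257),.09))
a=pix2w("top",*T(413,347),.146);b=pix2w("top",*T(458,383),.146);print("wing ends",a,b,np.degrees(np.arctan2(*(b-a)[[1,0]])),np.linalg.norm(a-b))
for n,pt in dict(darkwheel=(462,214,.06),stamp=(377,208,.05)).items(): print(n,pix2w("top",*pt))
# wing side edges: red bottom-left/top-left and grey right end
print("sidew",pix2w("side",*S(476,114),.146),pix2w("side",*S(549,107),.146))
E
python3 fit.py
```

```text
[ 0.57918374  0.01226352 -0.39632291] -22.707630244325888 1.581993127268517
[[0.2, -0.8], [-0.8, -1.1], [0.1, 0.3], [0.7, -0.3], [0.3, 0.1], [0.2, 0.6], [-0.1, -0.1]]
wing [np.float64(0.5059319284194587), np.float64(-0.06709750470912867), 0.134] peg0 [np.float64(0.5748638796809057), np.float64(0.12017708803321125), 0.11] pegEnd [np.float64(0.4738043533738703), np.float64(0.035910597716241), 0.11]
wingT [ 0.50689155 -0.06683756  0.146     ] cheese [0.57583546 0.00976025 0.09      ]
wing ends [ 0.51735914 -0.05364351  0.146     ] [ 0.49853522 -0.0773703   0.146     ] -128.42712252753054 0.030286968430532066
darkwheel [ 0.57581638 -0.45175824  0.06      ]
stamp [ 0.59396876 -0.19023447  0.05      ]
sidew [ 0.52224705 -0.05663331  0.146     ] [ 0.49237844 -0.07425536  0.146     ]
```

```bash
python3 - <<'E'
from h import *
W=np.array([.506,-.067,.134])
def box(y,n):
    c,s=np.cos(np.radians(y)),np.sin(np.radians(y))
    P=[W+[c*a-s*b,s*a+c*b,z] for a in(-.018,.018) for b in(-.006,.006) for z in(-.012,.012)]
    return np.array([w2pix(n,q) for q in P])
for n,off,k in(("side",(230,205),5),("top",(260,165),5.6)):
  for y in(-115,-125,-135,-145,-155):
    q=(box(y,n)-off+.4)*k;print(n,y,"x",q[:,0].min().round(),q[:,0].max().round(),"y",q[:,1].min().round(),q[:,1].max().round(), np.round(q).astype(int).tolist() )
im=cv2.imread("pics/side0.png");c=cv2.resize(im[218:250,320:345],None,fx=18,fy=18,interpolation=cv2.INTER_CUBIC)
im=cv2.imread("pics/top0.png");d=cv2.resize(im[220:252,328:345],None,fx=18,fy=18,interpolation=cv2.INTER_CUBIC)
cv2.imwrite("pics/wing.png",np.hstack([c,d]))
E
```

```text
side -115 x 478.0 552.0 y 89.0 173.0 [[497, 173], [499, 130], [478, 162], [480, 119], [549, 142], [552, 99], [530, 131], [533, 89]]
side -125 x 476.0 555.0 y 91.0 170.0 [[491, 170], [493, 128], [476, 158], [477, 116], [552, 145], [555, 103], [536, 133], [539, 91]]
side -135 x 474.0 557.0 y 94.0 168.0 [[486, 168], [488, 125], [474, 154], [476, 112], [554, 149], [557, 107], [542, 136], [544, 94]]
side -145 x 474.0 557.0 y 97.0 164.0 [[481, 164], [483, 122], [474, 150], [475, 108], [555, 153], [557, 111], [547, 139], [549, 97]]
side -155 x 474.0 557.0 y 101.0 161.0 [[477, 161], [479, 118], [474, 146], [476, 104], [554, 158], [557, 115], [550, 143], [553, 101]]
top -115 x 402.0 474.0 y 344.0 400.0 [[402, 371], [402, 364], [412, 351], [412, 344], [463, 400], [464, 394], [473, 380], [474, 373]]
top -125 x 403.0 473.0 y 340.0 404.0 [[403, 365], [404, 358], [417, 347], [417, 340], [459, 404], [460, 398], [472, 386], [473, 379]]
top -135 x 406.0 471.0 y 337.0 408.0 [[406, 360], [406, 352], [422, 344], [422, 337], [453, 408], [454, 401], [469, 392], [471, 385]]
top -145 x 409.0 467.0 y 334.0 410.0 [[409, 355], [409, 347], [428, 342], [428, 334], [447, 410], [448, 403], [466, 397], [467, 390]]
top -155 x 413.0 463.0 y 333.0 411.0 [[413, 350], [414, 342], [434, 341], [434, 333], [441, 411], [442, 404], [462, 402], [463, 395]]
```

View pics/wing.png

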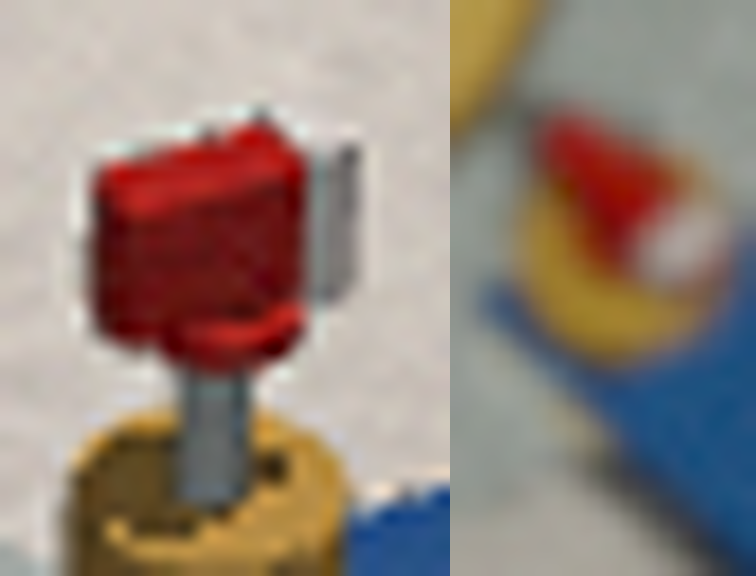

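The wing crop shows the red paddle with its pale end to the right in the side view and to the lower right in the top view, so its yaw is about -135±7°. A mask fit will refine that.

```bash
python3 - <<'E'
from h import *
from scipy.optimize import minimize
K=8
def red(n,x0,x1,y0,y1):
    im=cv2.imread(f"pics/{n}0.png").astype(float)[y0:y1,x0:x1]
    b,g,r=im[...,0],im[...,1],im[...,2];return np.clip(((r-np.maximum(g,b))/np.maximum(r,1)-.3)/.4,0,1)
V={"side":(320,348,218,240),"top":(326,346,220,240)}
M={n:red(n,*v) for n,v in V.items()}
def render(n,p):
    x0,x1,y0,y1=V[n];c,s=np.cos(p[2]),np.sin(p[2]);m=np.zeros(((y1-y0)*K,(x1-x0)*K),np.uint8)
    for lo,hi,val in((-.018,p[3],255),(p[3],.018,0)):
        Q=np.array([w2pix(n,[p[0]+c*a-s*b,p[1]+s*a+c*b,.134+z]) for a in(lo,hi) for b in(-.006,.006) for z in(-.012,.012)])
        cv2.fillConvexPoly(m,cv2.convexHull(np.round((Q-[x0,y0]+.5)*K).astype(np.int32)),val)
    return cv2.GaussianBlur(cv2.resize(m,None,fx=1/K,fy=1/K,interpolation=cv2.INTER_AREA).astype(float)/255,(3,3),.5)
for views in(("side",),("top",),("side","top")):
  best=None
  for y in np.radians([-120,-130,-140,-150]):
    r=minimize(lambda p:sum(((render(n,p)-M[n])**2).sum() for n in views),[.506,-.067,y,.01],method="Nelder-Mead",options=dict(initial_simplex=np.array([.506,-.067,y,.01])+np.vstack([np.zeros(4),np.diag([.004,.004,.15,.004])]),maxiter=300))
    if best is None or r.fun<best.fun: best=r
  print(views,best.x.round(4),np.degrees(best.x[2]).round(1),best.fun.round(2),[M[n].sum().round(1) for n in views])
E
```

```text
('side',) [ 0.5037 -0.0651 -2.6553  0.0083] -152.1 7.91 [np.float64(131.0)]
('top',) [ 0.5031 -0.0675 -2.3986  0.0024] -137.4 2.8 [np.float64(33.2)]
('side', 'top') [ 0.5034 -0.0647 -2.6673  0.0078] -152.8 13.97 [np.float64(131.0), np.float64(33.2)]
```

```bash
python3 - <<'E'
from h import *
from scipy.optimize import minimize
K=8
V={"side":(320,348,218,235),"top":(326,346,220,240)}
M={}
for n,(x0,x1,y0,y1) in V.items():
    im=cv2.imread(f"pics/{n}0.png").astype(float)[y0:y1,x0:x1];b,g,r=im[...,0],im[...,1],im[...,2]
    M[n]=np.clip(((r-np.maximum(g,b))/np.maximum(r,1)-.3)/.4,0,1)
def render(n,p):
    x0,x1,y0,y1=V[n];c,s=np.cos(p[2]),np.sin(p[2]);m=np.zeros(((y1-y0)*K,(x1-x0)*K),np.uint8)
    parts=[(p[3],.018,0),(-.018,p[3],255)]
    for lo,hi,val in parts if n=="side" else parts[::-1]:
        Q=np.array([w2pix(n,[p[0]+c*a-s*b,p[1]+s*a+c*b,.134+z]) for a in(lo,hi) for b in(-.006,.006) for z in(-.012,.012)])
        cv2.fillConvexPoly(m,cv2.convexHull(np.round((Q-[x0,y0]+.5)*K).astype(np.int32)),val)
    return cv2.GaussianBlur(cv2.resize(m,None,fx=1/K,fy=1/K,interpolation=cv2.INTER_AREA).astype(float)/255,(3,3),.5)
for views in(("side",),("top",),("side","top")):
  out=[]
  for y in np.radians([-125,-130,-135,-140,-145,-150]):
    r=min((minimize(lambda p:sum(((render(n,[p[0],p[1],y,p[2]])-M[n])**2).sum() for n in views),[.506,-.067,.01],method="Nelder-Mead",options=dict(initial_simplex=np.array([.506,-.067,.01])+np.vstack([np.zeros(3),np.diag([d,d,.004])]),maxiter=200)) for d in (.004,-.004)),key=lambda r:r.fun)
    out.append((np.degrees(y).round(),r.fun.round(2),r.x.round(4).tolist()))
  print(views,*out,sep="\n")
E
```

```text
('side',)
(np.float64(-125.0), np.float64(1.78), [0.5062, -0.0682, 0.0058])
(np.float64(-130.0), np.float64(1.52), [0.5055, -0.0682, 0.0052])
(np.float64(-135.0), np.float64(1.5), [0.5054, -0.0675, 0.0056])
(np.float64(-140.0), np.float64(1.75), [0.5048, -0.0674, 0.0054])
(np.float64(-145.0), np.float64(2.16), [0.5046, -0.0666, 0.0057])
(np.float64(-150.0), np.float64(2.84), [0.5046, -0.0665, 0.006])
('top',)
(np.float64(-125.0), np.float64(3.19), [0.5043, -0.0687, 0.0014])
(np.float64(-130.0), np.float64(3.04), [0.5035, -0.0685, 0.0017])
(np.float64(-135.0), np.float64(2.74), [0.5034, -0.0678, 0.0019])
(np.float64(-140.0), np.float64(2.71), [0.5028, -0.0674, 0.0021])
(np.float64(-145.0), np.float64(2.9), [0.5026, -0.0668, 0.0026])
(np.float64(-150.0), np.float64(2.99), [0.5018, -0.0663, 0.0023])
('side', 'top')
(np.float64(-125.0), np.float64(7.73), [0.5055, -0.0678, 0.0043])
(np.float64(-130.0), np.float64(6.58), [0.5052, -0.0673, 0.0048])
(np.float64(-135.0), np.float64(5.85), [0.5044, -0.0671, 0.0045])
(np.float64(-140.0), np.float64(5.89), [0.5042, -0.067, 0.0046])
(np.float64(-145.0), np.float64(6.48), [0.5037, -0.0661, 0.0049])
(np.float64(-150.0), np.float64(7.6), [0.504, -0.0656, 0.0057])
```

Request:
step_arm([
  [60, [54, -45, 8], -3],
  [60, [108, -89, 15], -6],
  [60, [162, -133, 23], -10],
  [60, [216, -178, 30], -14],
  [60, [270, -222, 38], -17],
  [60, [324, -267, 45], -20],
  [60, [378, -311, 53], -20],
  [60, [433, -356, 60], -20],
  [60, [433, -356, 60], -20],
  [60, [433, -356, 60], -20],
], squeeze=25)

```text
t: 1.35
tool_pos: [0.5059, -0.0636, 0.3435]
tool_rot: [-2.904, -1.193, 0.002]
contact_force: [0.0, -0.7, -0.2]
opening: 0.0515
grip_force: 0.0
```

```bash
python3 - <<'E'
from h import *
im=snap("side","pics/side1.png")
o=monitor.get_obs();m=R.from_rotvec(o["tool_rot"]).as_matrix();print(o["tool_pos"],np.degrees(np.arctan2(m[1,1],m[0,1])),m[:,2],o["t"],np.abs(o["dq"]).max(),o["wrist_torque"])
d=np.array([.505,-.067,.291])-o["tool_pos"];print(m.T@d*1000)
cv2.imwrite("pics/s1.png",cv2.resize(im[150:270,270:400,::-1],None,fx=5,fy=5,interpolation=cv2.INTER_CUBIC))
E
```

```text
[ 0.50552566 -0.06522017  0.34380593] -45.484842631790315 [-1.75465891e-03  2.97320970e-04 -9.99998416e-01] 1.4 0.05834035212867215 [ 0.00654026 -0.0837011   0.02462494]
[-1.56760359  0.97675652 52.80623938]
```

View pics/s1.png

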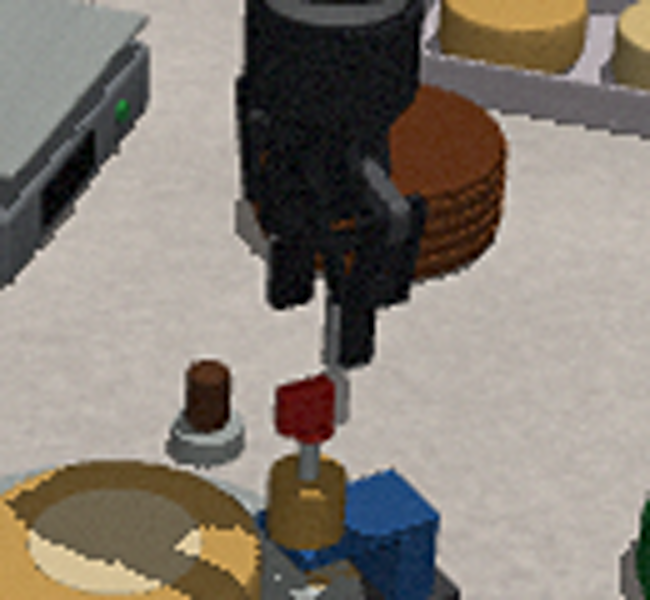

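The side crop shows the open fingers straddling the line above the wing at (310,405). I'll go down next.

Request:
step_arm([
  [60, [0, 0, 15], 0],
  [60, [0, 0, 30], 0],
  [60, [0, 0, 42], 0],
  [60, [0, 0, 52], 0],
  [60, [0, 0, 52], 0],
  [60, [0, 0, 52], 0],
], squeeze=25)

```text
t: 2.15
tool_pos: [0.5055, -0.0673, 0.2931]
tool_rot: [2.91, 1.184, 0.001]
contact_force: [0.4, 0.0, -0.3]
opening: 0.0512
grip_force: 0.0
```

Request:
step_arm([
  [30, [0, 0, 0], 0],
  [20, [0, 0, 0], 0],
  [14, [0, 0, 0], 0],
  [8, [0, 0, 0], 0],
  [5, [0, 0, 0], 0],
  [5, [0, 0, 0], 0],
  [5, [0, 0, 0], 0],
], squeeze=25)

```text
t: 3.02
tool_pos: [0.5054, -0.067, 0.2931]
tool_rot: [-2.909, -1.184, -0.001]
contact_force: [-1.4, 3.8, 5.8]
opening: 0.0115
grip_force: 25.4
```

```bash
cat > st.py <<'E'
from h import *
o=monitor.get_obs();m=R.from_rotvec(o["tool_rot"]).as_matrix();print(o["tool_pos"].round(4) if hasattr(o["tool_pos"],"round") else o["tool_pos"],"yawy",np.degrees(np.arctan2(m[1,1],m[0,1])).round(2),"t",o["t"],"F",np.round(o["contact_force"],2),"M",np.round(o["wrist_torque"],3),"op",o["opening"],o["grip_force"])
E
python3 st.py
```

```text
[ 0.5054 -0.067   0.2931] yawy -45.72 t 3.025 F [-1.39  3.82  5.76] M [0.688 0.398 0.024] op 0.011469643326796338 25.35704255104065
```

Request:
step_arm([
  [5, [0, -0.5, 0], 0],
  [5, [0, -0.5, 0], 0],
], squeeze=40)

```text
t: 3.28
tool_pos: [0.5052, -0.0668, 0.2931]
tool_rot: [2.909, 1.184, 0.001]
contact_force: [-1.3, 2.7, 5.8]
opening: 0.0111
grip_force: 43.9
```

```bash
python3 st.py
```

```text
[ 0.5052 -0.0668  0.2931] yawy -45.72 t 3.275 F [-1.26  2.68  5.79] M [0.587 0.16  0.047] op 0.011097935441986543 43.91400933265686
```

Request:
step_arm([
  [5, [0, 0, -1.5], 0],
  [5, [0, 0, -3], 0],
  [5, [0, 0, -4.5], 0],
  [5, [0, 0, -6], 0],
  [5, [0, 0, -6], 0],
])

```text
t: 3.9
tool_pos: [0.5048, -0.0667, 0.2964]
tool_rot: [2.91, 1.183, 0.001]
contact_force: [7.1, 1.6, -11.0]
opening: 0.0111
grip_force: 41.7
```

Request:
step_arm([
  [5, [0, 0, -1], 0],
  [5, [0, 0, -1], 0],
  [5, [0, 0, -1], 0],
])

```text
t: 4.28
tool_pos: [0.5048, -0.0668, 0.2973]
tool_rot: [2.91, 1.184, 0.001]
contact_force: [7.3, -0.1, -10.9]
opening: 0.0111
grip_force: 41.7
```

Request:
step_arm([
  [5, [0, 0, -1], 0],
  [5, [0, 0, -1], 0],
  [5, [0, 0, -1], 0],
])

```text
t: 4.65
tool_pos: [0.5048, -0.0667, 0.2982]
tool_rot: [2.91, 1.184, 0.001]
contact_force: [7.8, 1.0, -11.3]
opening: 0.0111
grip_force: 41.7
```

Request:
step_arm([
  [5, [1, 0.8, -1], 0],
  [5, [1, 0.8, -1], 0],
  [5, [1, 0.8, -1], 0],
])

```text
t: 5.03
tool_pos: [0.5057, -0.0667, 0.3]
tool_rot: [-2.909, -1.183, 0.004]
contact_force: [3.8, -0.9, -11.8]
opening: 0.0114
grip_force: 41.5
```

```bash
python3 st.py
```

```text
[ 0.5057 -0.0667  0.3   ] yawy -45.73 t 5.025 F [  3.79  -0.9  -11.81] M [-0.024 -0.661 -0.   ] op 0.011394924249487074 41.52971863746643
```

Request:
step_arm([
  [5, [0.5, 0.5, -1], 0],
  [5, [0.5, 0.5, -1], 0],
  [5, [0.5, 0.5, -1], 0],
])

```text
t: 5.4
tool_pos: [0.5062, -0.0666, 0.3019]
tool_rot: [-2.908, -1.184, 0.005]
contact_force: [-2.4, -0.6, -11.1]
opening: 0.0111
grip_force: 41.5
```

Request:
step_arm([
  [5, [0, 0, -1], 0],
  [5, [0, 0, -1], 0],
  [5, [0, 0, -1], 0],
])

```text
t: 5.78
tool_pos: [0.5063, -0.0666, 0.303]
tool_rot: [-2.909, -1.184, 0.005]
contact_force: [-5.9, -1.2, -11.5]
opening: 0.0111
grip_force: 41.4
```

Request:
step_arm([
  [5, [0, 0, -1], 0],
  [5, [0, 0, -1], 0],
  [5, [0, 0, -1], 0],
])

```text
t: 6.15
tool_pos: [0.5063, -0.0666, 0.3037]
tool_rot: [-2.909, -1.184, 0.005]
contact_force: [-4.9, -2.1, -13.2]
opening: 0.0112
grip_force: 41.1
```

Request:
step_arm([
  [5, [-0.4, -0.2, -0.6], 0],
  [5, [-0.4, -0.2, -0.6], 0],
  [5, [-0.4, -0.2, -0.6], 0],
])

```text
t: 6.52
tool_pos: [0.506, -0.0667, 0.304]
tool_rot: [-2.909, -1.184, 0.003]
contact_force: [-3.5, -0.7, -21.7]
opening: 0.0111
grip_force: 40.2
```

```bash
python3 st.py
```

```text
[ 0.506  -0.0667  0.304 ] yawy -45.72 t 6.525 F [ -3.53  -0.66 -21.68] M [-0.315  0.545  0.061] op 0.011096680381922396 40.18555283546448
```

The upper stop is found at tool z≈0.3038. I'll back off about 1.2 mm and then twist.

Request:
step_arm([
  [5, [0, 0, 1], 0],
  [5, [0, 0, 1.8], 0],
  [5, [0, 0, 1.8], -2],
  [5, [0, 0, 1.8], -4],
  [5, [0, 0, 1.8], -6],
  [5, [0, 0, 1.8], -6],
])

```text
t: 7.28
tool_pos: [0.5063, -0.0668, 0.3038]
tool_rot: [-2.843, -1.335, 0.003]
contact_force: [-6.6, -1.2, -15.5]
opening: 0.0113
grip_force: 41.0
```

```bash
python3 st.py
```

```text
[ 0.5063 -0.0668  0.3038] yawy -39.7 t 7.275 F [ -6.6   -1.2  -15.46] M [-0.237  1.22   0.05 ] op 0.011348116811778594 40.9733784198761
```

Request:
step_arm([
  [5, [-0.8, -0.7, 0.8], 0],
  [5, [-0.8, -0.7, 0.8], 0],
  [5, [-0.8, -0.7, 0.8], 0],
])

```text
t: 7.65
tool_pos: [0.5057, -0.0669, 0.3037]
tool_rot: [2.844, 1.335, 0.001]
contact_force: [-4.7, -0.1, -11.7]
opening: 0.0119
grip_force: 41.3
```

```bash
python3 st.py
```

```text
[ 0.5057 -0.0669  0.3037] yawy -39.71 t 7.65 F [ -4.71  -0.06 -11.73] M [-0.031  1.093 -0.   ] op 0.01193881155646646 41.34542405605316
```

Request:
step_arm([
  [5, [-0.7, -0.6, 0.8], 0],
  [5, [-0.7, -0.6, 0.8], 0],
  [5, [-0.7, -0.6, 0.8], 0],
])

```text
t: 8.02
tool_pos: [0.5051, -0.067, 0.3027]
tool_rot: [2.843, 1.334, 0.004]
contact_force: [-0.5, 1.6, -11.8]
opening: 0.0111
grip_force: 41.5
```

```bash
python3 st.py
```

```text
[ 0.5051 -0.067   0.3027] yawy -39.72 t 8.025 F [ -0.5    1.57 -11.76] M [0.308 0.218 0.021] op 0.011117989032949895 41.50304317474365
```

Request:
step_arm([
  [5, [0, 0, 0], -3],
  [5, [0, 0, 0], -6],
  [5, [0, 0, 0], -9],
  [5, [0, 0, 0], -9],
])

```text
t: 8.52
tool_pos: [0.5052, -0.0671, 0.3027]
tool_rot: [2.729, 1.552, 0.004]
contact_force: [1.2, 0.8, -11.7]
opening: 0.0108
grip_force: 41.5
```

```bash
python3 st.py
```

```text
[ 0.5052 -0.0671  0.3027] yawy -30.76 t 8.525 F [  1.16   0.8  -11.72] M [ 0.3   -0.113 -0.008] op 0.010828439455888671 41.47420406341553
```

Torque-free at 15°. I'll continue in steps.

Request:
step_arm([
  [5, [0, 0, 0], -3],
  [5, [0, 0, 0], -6],
  [5, [0, 0, 0], -9],
  [5, [0, 0, 0], -9],
])

```text
t: 9.02
tool_pos: [0.5053, -0.0672, 0.3028]
tool_rot: [2.599, 1.76, 0.005]
contact_force: [2.7, 0.7, -11.3]
opening: 0.0113
grip_force: 41.4
```

```bash
python3 st.py
```

```text
[ 0.5053 -0.0672  0.3028] yawy -21.8 t 9.025 F [  2.72   0.7  -11.28] M [ 0.153 -0.44   0.039] op 0.011302954019702107 41.43795311450958
```

Request:
step_arm([
  [5, [0, 0.4, 0], -2],
  [5, [0, 0.4, 0], -4],
  [5, [0, 0.4, 0], -6],
  [5, [0, 0.4, 0], -6],
])

```text
t: 9.52
tool_pos: [0.5055, -0.0673, 0.3026]
tool_rot: [2.502, 1.897, 0.004]
contact_force: [5.9, 1.3, -11.9]
opening: 0.0113
grip_force: 41.4
```

```bash
python3 st.py
```

```text
[ 0.5055 -0.0673  0.3026] yawy -15.67 t 9.525 F [  5.94   1.27 -11.89] M [ 0.205 -1.008 -0.01 ] op 0.011309669041592956 41.43256366252899
```

Request:
step_arm([
  [5, [0.3, 0.8, 0], -2],
  [5, [0.3, 0.8, 0], -5],
  [5, [0.3, 0.8, 0], -8],
  [5, [0.3, 0.8, 0], -8],
])

```text
t: 10.02
tool_pos: [0.5062, -0.0673, 0.3023]
tool_rot: [2.364, 2.066, 0.002]
contact_force: [5.2, 1.6, -11.6]
opening: 0.0113
grip_force: 41.5
```

```bash
python3 st.py
```

```text
[ 0.5062 -0.0673  0.3023] yawy -7.69 t 10.025 F [  5.21   1.62 -11.6 ] M [ 0.1   -1.035 -0.031] op 0.011283465906566799 41.45055413246155
```

Request:
step_arm([
  [5, [0.2, 0.6, -0.2], -2],
  [5, [0.2, 0.6, -0.2], -5],
  [5, [0.2, 0.6, -0.2], -8],
  [5, [0.2, 0.6, -0.2], -8],
])

```text
t: 10.52
tool_pos: [0.5067, -0.0673, 0.3024]
tool_rot: [2.214, 2.227, 0.001]
contact_force: [5.0, -0.5, -11.7]
opening: 0.0115
grip_force: 41.5
```

```bash
python3 st.py
```

```text
[ 0.5067 -0.0673  0.3024] yawy 0.32 t 10.525 F [  4.95  -0.47 -11.67] M [-0.031 -0.987  0.043] op 0.011462622442703903 41.45846128463745
```

Request:
step_arm([
  [5, [0.2, 0.3, -0.1], -2],
  [5, [0.2, 0.3, -0.1], -4],
  [5, [0.2, 0.3, -0.1], -4],
])

```text
t: 10.9
tool_pos: [0.5069, -0.0671, 0.3025]
tool_rot: [2.134, 2.303, -0.0]
contact_force: [6.3, -0.8, -11.2]
opening: 0.0112
grip_force: 41.5
```

```bash
python3 st.py
```

```text
[ 0.5069 -0.0671  0.3025] yawy 4.36 t 10.9 F [  6.27  -0.8  -11.25] M [-0.276 -1.031  0.045] op 0.011203461352983671 41.454296708106995
```

Request:
step_arm([
  [5, [0, 0.6, 0], -1.5],
  [5, [0, 0.6, 0], -3],
  [5, [0, 0.6, 0], -3],
])

```text
t: 11.28
tool_pos: [0.5073, -0.0671, 0.3022]
tool_rot: [2.075, 2.358, -0.001]
contact_force: [4.2, -3.4, -12.2]
opening: 0.011
grip_force: 41.5
```

```bash
python3 st.py
```

```text
[ 0.5073 -0.0671  0.3022] yawy 7.31 t 11.275 F [  4.16  -3.35 -12.2 ] M [-0.511 -0.834  0.016] op 0.011025789814222522 41.45937502384186
```

Request:
step_arm([
  [5, [0, 0.3, 0], -1.5],
  [5, [0, 0.3, 0], -2.5],
  [5, [0, 0.3, 0], -2.5],
])

```text
t: 11.65
tool_pos: [0.5075, -0.067, 0.3021]
tool_rot: [2.023, 2.403, -0.001]
contact_force: [2.9, -4.3, -11.3]
opening: 0.0115
grip_force: 41.5
```

```bash
python3 st.py
```

```text
[ 0.5075 -0.067   0.3021] yawy 9.82 t 11.65 F [  2.87  -4.26 -11.34] M [-0.804 -0.695 -0.006] op 0.011546748772633422 41.49811863899231
```

Request:
step_arm([
  [5, [-0.6, 0.2, 0], -1.5],
  [5, [-0.6, 0.2, 0], -2.5],
  [5, [-0.6, 0.2, 0], -2.5],
])

```text
t: 12.02
tool_pos: [0.5078, -0.0673, 0.302]
tool_rot: [-1.97, -2.446, 0.0]
contact_force: [1.9, -2.5, -10.9]
opening: 0.0114
grip_force: 41.5
```

```bash
python3 st.py
```

```text
[ 0.5078 -0.0673  0.302 ] yawy 12.31 t 12.025 F [  1.91  -2.45 -10.86] M [-0.513 -0.471  0.023] op 0.01138210377578533 41.503440141677856
```

Request:
step_arm([
  [5, [-0.2, 0, 0], -1],
  [5, [-0.2, 0, 0], -2],
  [5, [-0.2, 0, 0], -2],
])

```text
t: 12.4
tool_pos: [0.5078, -0.0674, 0.3021]
tool_rot: [-1.927, -2.48, -0.0]
contact_force: [2.1, -1.0, -11.8]
opening: 0.0114
grip_force: 41.5
```

```bash
python3 st.py
```

```text
[ 0.5078 -0.0674  0.3021] yawy 14.3 t 12.4 F [  2.09  -1.03 -11.77] M [-0.265 -0.348 -0.054] op 0.011409047781915097 41.5004825592041
```

Request:
step_arm([
  [5, [-0.1, 0.1, -0.2], -1],
  [5, [-0.1, 0.1, -0.2], -1.5],
  [5, [-0.1, 0.1, -0.2], -1.5],
])

```text
t: 12.78
tool_pos: [0.5079, -0.0675, 0.3021]
tool_rot: [-1.895, -2.505, -0.0]
contact_force: [1.5, -0.4, -13.1]
opening: 0.0115
grip_force: 41.4
```

```bash
python3 st.py
```

```text
[ 0.5079 -0.0675  0.3021] yawy 15.79 t 12.775 F [  1.51  -0.39 -13.09] M [-0.023 -0.236 -0.027] op 0.011502624236349599 41.37959539890289
```

Request:
step_arm([
  [5, [0, 0, 0], -1],
  [5, [0, 0, 0], -1.5],
  [5, [0, 0, 0], -1.5],
])

```text
t: 13.15
tool_pos: [0.5079, -0.0675, 0.3021]
tool_rot: [-1.862, -2.529, -0.0]
contact_force: [0.5, 1.2, -12.3]
opening: 0.0115
grip_force: 41.3
```

```bash
python3 st.py
```

```text
[ 0.5079 -0.0675  0.3021] yawy 17.29 t 13.15 F [  0.49   1.22 -12.29] M [ 0.126 -0.225 -0.094] op 0.011476850577616668 41.2962806224823
```

Request:
step_arm([
  [5, [0, 0, 0], -1],
  [5, [0, 0, 0], -1],
])

```text
t: 13.4
tool_pos: [0.5079, -0.0675, 0.3022]
tool_rot: [-1.84, -2.546, -0.0]
contact_force: [0.9, 1.1, -13.9]
opening: 0.0109
grip_force: 41.2
```

```bash
python3 st.py
```

```text
[ 0.5079 -0.0675  0.3022] yawy 18.29 t 13.4 F [  0.93   1.09 -13.91] M [ 0.178 -0.124 -0.15 ] op 0.010939037295993177 41.23701453208923
```

Torque rises against the end wall from yaw ≈16°. I'll turn back to about 12°, the middle of the notch, and lower.

Request:
step_arm([
  [5, [0, 0, 0], 2],
  [5, [0, 0, 0], 4],
  [5, [0, 0, 0], 6],
  [5, [0, 0, 0.5], 6],
  [5, [0, 0, 1], 6],
  [5, [0, 0, 1.5], 6],
  [5, [0, 0, 1.5], 6],
])

```text
t: 14.28
tool_pos: [0.508, -0.0675, 0.3008]
tool_rot: [-1.971, -2.446, 0.0]
contact_force: [-2.2, 2.4, -11.8]
opening: 0.0116
grip_force: 41.5
```

```bash
python3 st.py
```

```text
[ 0.508  -0.0675  0.3008] yawy 12.29 t 14.275 F [ -2.17   2.39 -11.76] M [0.457 0.398 0.042] op 0.011604048412903786 41.51777923107147
```

Request:
step_arm([
  [5, [0, 0, 0.6], 0],
  [5, [0, 0, 1.2], 0],
  [5, [0, 0, 1.5], 0],
  [5, [0, 0, 1.5], 0],
])

```text
t: 14.78
tool_pos: [0.508, -0.0676, 0.2993]
tool_rot: [-1.971, -2.446, 0.0]
contact_force: [-3.0, 2.6, -11.1]
opening: 0.0112
grip_force: 41.6
```

```bash
python3 st.py
```

```text
[ 0.508  -0.0676  0.2993] yawy 12.28 t 14.775 F [ -2.98   2.61 -11.09] M [ 0.585  0.543 -0.009] op 0.0111988638432778 41.57074213027954
```

Request:
step_arm([
  [5, [-0.2, -0.3, 0.6], 0],
  [5, [-0.2, -0.3, 1.2], 0],
  [5, [-0.2, -0.3, 1.2], 0],
])

```text
t: 15.15
tool_pos: [0.5078, -0.0677, 0.2982]
tool_rot: [-1.971, -2.446, -0.001]
contact_force: [-2.2, 3.9, -10.0]
opening: 0.0111
grip_force: 41.7
```

```bash
python3 st.py
```

```text
[ 0.5078 -0.0677  0.2982] yawy 12.28 t 15.15 F [-2.19  3.87 -9.95] M [ 0.872  0.445 -0.053] op 0.011079724934104404 41.670180559158325
```

Request:
step_arm([
  [5, [0, 0, 0.7], 0],
  [5, [0, 0, 0.7], 0],
  [5, [0, 0, 0.7], 0],
])

```text
t: 15.52
tool_pos: [0.5079, -0.0677, 0.298]
tool_rot: [-1.971, -2.446, -0.001]
contact_force: [-4.4, 4.4, -8.0]
opening: 0.0112
grip_force: 42.0
```

```bash
python3 st.py
```

```text
[ 0.5079 -0.0677  0.298 ] yawy 12.29 t 15.525 F [-4.41  4.41 -7.99] M [ 0.887  0.718 -0.03 ] op 0.0112052843775407 42.049214243888855
```

Request:
step_arm([
  [5, [0.8, -0.5, 0.8], 0],
  [5, [0.8, -0.5, 1.2], 0],
  [5, [0.8, -0.5, 1.2], 0],
])

```text
t: 15.9
tool_pos: [0.5076, -0.0674, 0.2977]
tool_rot: [1.97, 2.445, 0.001]
contact_force: [-4.4, 3.6, -3.3]
opening: 0.0113
grip_force: 42.6
```

```bash
python3 st.py
```

```text
[ 0.5076 -0.0674  0.2977] yawy 12.28 t 15.9 F [-4.43  3.64 -3.27] M [ 0.681  0.79  -0.002] op 0.011305474576802746 42.636802196502686
```

Fz has fallen off, so the pin is on the notch floor. Next I'll release it.

Request:
step_arm([
  [5, [0.4, -0.4, 0.6], 0],
  [5, [0.4, -0.4, 0.6], 0],
  [15, [0.4, -0.4, 0.6], 0],
  [20, [0.4, -0.4, 0.6], 0],
  [30, [0.4, -0.4, 0.6], 0],
  [45, [0.4, -0.4, 0.6], 0],
  [60, [0.4, -0.4, 0.6], 0],
  [60, [0.4, -0.4, -10], 0],
  [60, [0.4, -0.4, -30], 0],
  [60, [0.4, -0.4, -60], 0],
  [60, [0.4, -0.4, -90], 0],
  [60, [0.4, -0.4, -90], 0],
])

```text
t: 17.4
tool_pos: [0.5075, -0.0671, 0.3914]
tool_rot: [1.966, 2.44, 0.005]
contact_force: [0.0, -0.3, -0.4]
opening: 0.0515
grip_force: 0.0
```

```bash
python3 - <<'E'
from h import *
im=snap("side","pics/side2.png")
cv2.imwrite("pics/s2.png",cv2.resize(im[205:325,230:370,::-1],None,fx=5,fy=5,interpolation=cv2.INTER_CUBIC))
E
python3 st.py
```

```text
[ 0.507 -0.067  0.389] yawy 12.29 t 17.45 F [ 0.15  0.03 -0.29] M [ 0.027 -0.029 -0.003] op 0.05102850637086007 0.0
```

View pics/s2.png

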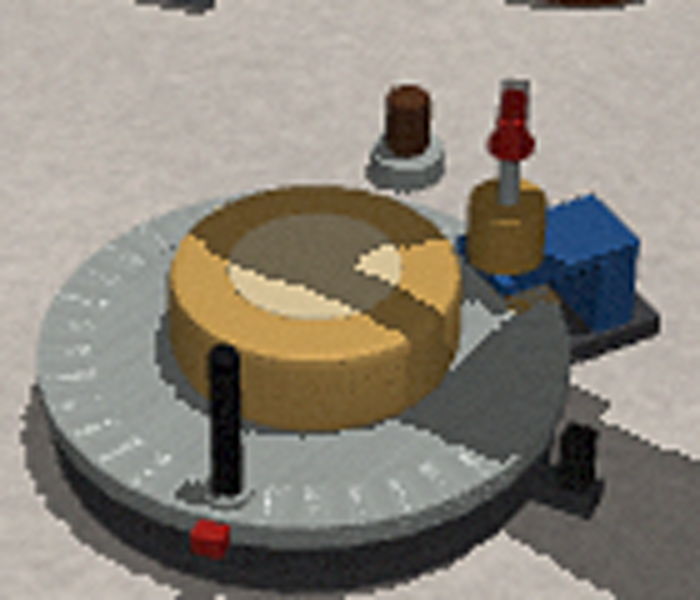

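The side crop shows the wing turned and standing about 5 mm higher (flange at y≈148 against 158 before). It's parked and staying up with the gripper clear. Next I'll go to the peg.

Request:
step_arm([
  [60, [42, 26, 0], 2],
  [60, [84, 53, 0], 5],
  [60, [126, 80, 0], 8],
  [60, [168, 106, 0], 10],
  [60, [168, 106, 0], 10],
  [60, [168, 106, 30], 10],
  [60, [168, 106, 60], 10],
  [60, [168, 106, 60], 10],
])

```text
t: 18.45
tool_pos: [0.573, 0.119, 0.3223]
tool_rot: [-2.174, -2.261, 0.01]
contact_force: [-0.5, -0.2, -0.1]
opening: 0.0513
grip_force: 0.0
```

```bash
python3 - <<'E'
from h import *
im=snap("side","pics/side3.png")
cv2.imwrite("pics/s3.png",cv2.resize(im[170:325,220:370,::-1],None,fx=3.8,fy=3.8,interpolation=cv2.INTER_CUBIC))
o=monitor.get_obs();m=R.from_rotvec(o["tool_rot"]).as_matrix();print(m.T@(np.array([.575,.120,.265])-o["tool_pos"])*1000)
E
python3 st.py
```

```text
[ 0.84487478  1.4444023  59.67346366]
[0.5738 0.1191 0.3247] yawy 2.24 t 18.5 F [0.73 0.15 0.47] M [0.003 0.005 0.018] op 0.05123777462698105 0.0
```

View pics/s3.png

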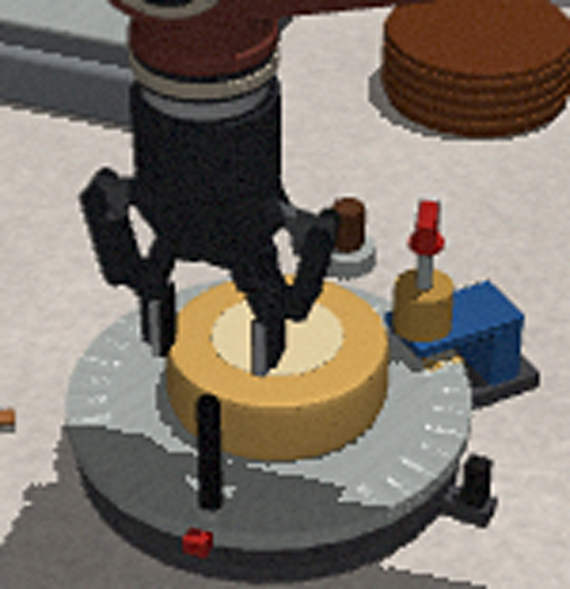

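The fingers straddle the peg line (middle x≈212, peg at 208). I'll go down and cage the peg.

Request:
step_arm([
  [60, [0, 1, 20], 0],
  [60, [0, 1, 40], 0],
  [60, [0, 1, 60], 0],
  [60, [0, 1, 60], 0],
  [40, [0, 1, 60], 0],
  [22, [0, 1, 60], 0],
  [22, [0, 1, 60], 0],
  [22, [0, 1, 60], 0],
], squeeze=20)

```text
t: 19.5
tool_pos: [0.5757, 0.1199, 0.2669]
tool_rot: [2.176, 2.265, 0.001]
contact_force: [0.5, -0.3, 0.1]
opening: 0.0186
grip_force: 0.0
```

```bash
python3 st.py; python3 - <<'E'
import numpy as np
# arc in tool frame at start: tool y at 2.3deg, x at 92.3 (outward radial = +x), motion CCW => -y. 
for a in range(0,82,3):
    t=np.radians(a);print(a,round(108*(np.cos(t)-1),1),round(-108*np.sin(t),1),end=" | ")
E
```

```text
[0.5757 0.1199 0.2669] yawy 2.28 t 19.5 F [ 0.46 -0.26  0.08] M [ 0.027  0.024 -0.05 ] op 0.018622784090477833 0.0
0 0.0 -0.0 | 3 -0.1 -5.7 | 6 -0.6 -11.3 | 9 -1.3 -16.9 | 12 -2.4 -22.5 | 15 -3.7 -28.0 | 18 -5.3 -33.4 | 21 -7.2 -38.7 | 24 -9.3 -43.9 | 27 -11.8 -49.0 | 30 -14.5 -54.0 | 33 -17.4 -58.8 | 36 -20.6 -63.5 | 39 -24.1 -68.0 | 42 -27.7 -72.3 | 45 -31.6 -76.4 | 48 -35.7 -80.3 | 51 -40.0 -83.9 | 54 -44.5 -87.4 | 57 -49.2 -90.6 | 60 -54.0 -93.5 | 63 -59.0 -96.2 | 66 -64.1 -98.7 | 69 -69.3 -100.8 | 72 -74.6 -102.7 | 75 -80.0 -104.3 | 78 -85.5 -105.6 | 81 -91.1 -106.7 |
```

Request:
step_arm([
  [22, [0, -2, 0], -1],
  [22, [-0.1, -5.7, 0], -3],
  [22, [-0.3, -8.5, 0], -4.5],
  [22, [-0.6, -11.3, 0], -6],
  [22, [-1.3, -16.9, 0], -9],
  [22, [-2.4, -22.5, 0], -12],
  [22, [-3.7, -28, 0], -15],
  [22, [-5.3, -33.4, 0], -18],
  [22, [-7.2, -38.7, 0], -21],
  [22, [-9.3, -43.9, 0], -24],
  [22, [-11.8, -49, 0], -27],
  [22, [-14.5, -54, 0], -30],
])

```text
t: 21.0
tool_pos: [0.522, 0.1031, 0.2665]
tool_rot: [1.512, 2.753, 0.001]
contact_force: [1.0, -0.4, 0.3]
opening: 0.0187
grip_force: 0.7
```

```bash
python3 st.py
```

```text
[0.522  0.1031 0.2665] yawy 32.43 t 21.0 F [ 1.03 -0.38  0.3 ] M [ 0.056 -0.225 -0.044] op 0.01873905324798576 0.6788253597915173
```

Request:
step_arm([
  [22, [-0.1, -5.7, 0], -3],
  [22, [-0.6, -11.3, 0], -6],
  [22, [-1.3, -16.9, 0], -9],
  [22, [-2.4, -22.5, 0], -12],
  [22, [-3.7, -28, 0], -15],
  [22, [-5.3, -33.4, 0], -18],
  [22, [-7.2, -38.7, 0], -21],
  [22, [-9.3, -43.9, 0], -24],
  [22, [-11.8, -49, 0], -27],
  [22, [-14.5, -54, 0], -30],
  [22, [-17.4, -58.8, 0], -33],
  [22, [-17.4, -58.8, 0], -33],
])

```text
t: 22.5
tool_pos: [0.4813, 0.057, 0.2662]
tool_rot: [-0.673, -3.068, 0.0]
contact_force: [-0.3, 0.8, -0.2]
opening: 0.0191
grip_force: 0.0
```

Request:
step_arm([
  [22, [-0.1, -3.8, 0], -2],
  [22, [-0.3, -7.5, 0], -4],
  [22, [-0.6, -11.3, 0], -6],
  [22, [-1, -14.5, 0], -8],
  [22, [-1.3, -16.9, 0], -9],
  [22, [-1.3, -16.9, 0], -9],
  [22, [-1.3, -16.9, 0], -9],
])

```text
t: 23.38
tool_pos: [0.4757, 0.0413, 0.2662]
tool_rot: [-0.43, -3.111, 0.0]
contact_force: [-0.0, -0.7, -0.3]
opening: 0.0188
grip_force: 0.0
```

```bash
python3 st.py
```

```text
[0.4757 0.0413 0.2662] yawy 74.27 t 23.375 F [-0.03 -0.73 -0.29] M [ 0.072 -0.015 -0.018] op 0.01878195098624656 0.0
```

Request:
step_arm([
  [22, [0, -2, 0], -1],
  [22, [0, -4, 0], -2],
  [22, [-0.2, -6, 0], -3],
  [22, [-0.2, -6, 0], -3],
])

```text
t: 23.88
tool_pos: [0.4743, 0.0353, 0.2662]
tool_rot: [-0.348, -3.122, -0.0]
contact_force: [-0.7, 0.8, -0.6]
opening: 0.0189
grip_force: 0.5
```

Request:
step_arm([
  [22, [0, -1, 0], -0.5],
  [22, [0, -2, 0], -1],
  [22, [0, -2, 0], -1],
  [22, [0, -2, 0], -1],
])

```text
t: 24.38
tool_pos: [0.4741, 0.0344, 0.2662]
tool_rot: [0.32, 3.124, 0.007]
contact_force: [2.8, 8.1, -3.3]
opening: 0.0189
grip_force: 4.4
```

Request:
step_arm([
  [22, [0, -1, 0], 0],
  [22, [0, -1, 0], 0],
  [22, [0, -1, 0], 0],
])

```text
t: 24.75
tool_pos: [0.474, 0.034, 0.2662]
tool_rot: [0.321, 3.124, 0.01]
contact_force: [4.3, 11.6, -3.0]
opening: 0.0186
grip_force: 6.3
```

```bash
python3 st.py
```

```text
[0.474  0.034  0.2662] yawy 78.28 t 24.75 F [ 4.29 11.63 -2.95] M [ 1.756 -0.68  -0.011] op 0.018558439670194084 6.264886558055878
```

Firmly on the end stop. I'll ease off, open and go up.

Request:
step_arm([
  [22, [0, 1, 0], 0],
  [22, [0, 2, 0], 0],
  [22, [0, 3, 0], 0],
  [30, [0, 3.5, 0], 0],
  [45, [0, 3.5, 0], 0],
  [55, [0, 3.5, 0], 0],
  [55, [0, 3.5, 0], 0],
  [55, [0, 3.5, -15], 0],
  [55, [0, 3.5, -40], 0],
  [55, [0, 3.5, -80], 0],
  [55, [0, 3.5, -130], 0],
  [55, [0, 3.5, -130], 0],
])

```text
t: 26.25
tool_pos: [0.4755, 0.0358, 0.4032]
tool_rot: [0.32, 3.114, 0.0]
contact_force: [0.4, -0.1, 0.5]
opening: 0.0468
grip_force: 0.0
```

Request:
step_arm([
  [55, [0, -30, -30], 0],
  [55, [0, -80, -30], 0],
  [55, [0, -130, -30], 0],
  [55, [0, -180, -30], 0],
  [55, [0, -230, -30], 0],
  [55, [0, -230, -30], 0],
])

```text
t: 27.0
tool_pos: [0.4269, -0.1917, 0.426]
tool_rot: [-0.329, -3.123, 0.0]
contact_force: [0.1, 1.0, 0.6]
opening: 0.0471
grip_force: 0.0
```

```bash
python3 st.py; python3 - <<'E'
from h import *
a=snap("top","pics/top4.png")[150:290,240:420,::-1];b=snap("side","pics/side4.png")[200:330,230:370,::-1]
r=lambda i:cv2.resize(i,(390,int(i.shape[0]*390/i.shape[1])),interpolation=cv2.INTER_CUBIC)
a,b=r(a),r(b);h=max(len(a),len(b));p=lambda i:np.pad(i,((0,h-len(i)),(0,0),(0,0)))
cv2.imwrite("pics/end.png",np.hstack([p(a),p(b)]))
S=.57918,.01226,-.39632
for g in(1.31,1.25,0):
  t=S[2]+np.radians(115)+g;P=[S[0]+.108*np.cos(t),S[1]+.108*np.sin(t),.124]
  u=w2pix("side",P);print(g,((u[0]-230)*390/140,(u[1]-200)*390/140))
E
```

```text
[ 0.4269 -0.1917  0.426 ] yawy 77.98 t 27.0 F [0.06 0.99 0.57] M [-0.001  0.03   0.029] op 0.04705835620946333 0.0
1.31 (np.float64(285.2476052848823), np.float64(174.44996857316465))
1.25 (np.float64(280.86182967627326), np.float64(178.64773358552623))
0 (np.float64(124.21812306204556), np.float64(209.5450771842314))
```

View pics/end.png

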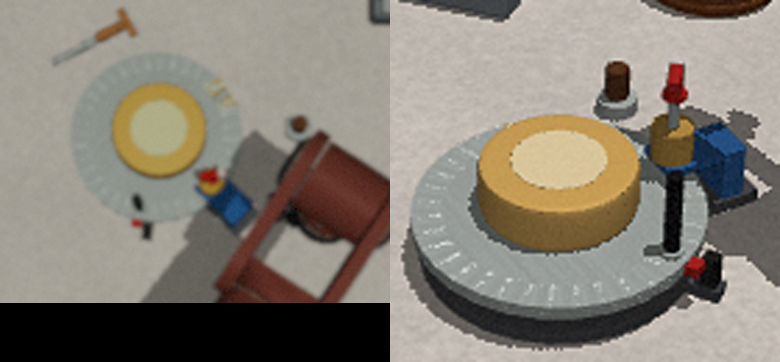

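The end picture shows the red tab against the black stop, with the peg top at (675,173), which is (285,173) in the side half. The fit predicts (285,174) for a turn of 1.31. The cheese is in the middle, the wing is still up and twisted, and the robot is clear.

```bash
python3 -c "
from station import finish_job;print(finish_job())"
```

```text
the job is handed in; nothing more can be done
None
```

I parked the plunger up in its rest notch, turned the table counter-clockwise to its rubber end stop with the cheese still in the middle, let go with the robot clear, and handed the job in at about 27 s.

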